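Complete the row of cartons and hang the counted tag

ROBOT

A 6-joint arm with a two-finger parallel gripper is mounted at the origin on the work surface. World frame = base frame: x ahead of the robot, y to its left, z up, the work surface at z = 0. Lengths are in m, angles in rad, forces in N, time in s.
With the tool pointing down it reaches from about 0.35 to 0.8 m from the base axis. Payload 7.3 kg.
Tool frame: the origin (TCP) lies midway between the tips of the shut fingers; the grasp point (between the pads) lies 19 mm behind it; x points along the fingers, y is the direction in which the jaws open and shut, and the axes are right-handed (so a half turn about x gives the same grasp; the last joint's range is limited). The gripper opens to 85 mm and grips with 20 to 120 N. Pads are 22 mm wide; open, the fingers measure 114 mm over their backs; the gripper's body (76 mm by 85 mm) begins 54 mm behind the grasp point. The pads swing forward as they close: fully open they stand 13 mm farther back than shut.
Start: joints at [-1.337, 0.342, 1.524, -0, 1.275, -0.146], TCP at [0.195, -0.488, 0.231] pointing down, gripper open.
Joint ranges: [-2.53, 2.53], [-0.77, 2.02], [0.04, 2.7], [-1, 4.14], [0.28, 2.66], [-3.11, 3.11]. Speed limits (rad/s): [2.57, 2.57, 3.14, 3.14, 3.14, 3.14].

INTERFACE

Orientations are given as [roll, pitch, yaw] about the fixed x, y, z axes, in that order (R = Rz(yaw) Ry(pitch) Rx(roll)).
In Python, from cell import arm gives the robot as it stands.
- The arm moves only by the shell command python3 -m pendant 'ROWS' [OPENING] [FORCE]. ROWS is JSON, a list of rows, each a list of 4 numbers: the shift along the tool's x, y, z in mm, then the turn about the tool's x in degrees. A call has 1 to 8 rows; each row shifts and turns the commanded pose from where the row before left it, along the tool's axes as they then stand; what a row does not reach is not made up. A row lasts 1/8 s, in which the tool goes at most 62.5 mm and 10.7 degrees, less where a joint would pass 70% of its speed; a pose out of reach is approached as far as the arm can. A call is refused whole if a number of a shift passes 62.5 or a number of a turn 10.7, either way. A call with a gripper value outside its range is refused whole. OPENING is the finger opening in mm, from 0 to 85.4, set as the call begins (- or left out, the last holds). The fingers move at their own pace and stop on an object; FORCE is the grip in N (left out, the last holds). Time passes only in rows, so rows that do not move let the fingers close. It gives the time, the measured TCP pose, the force and the opening at its end, in the units of the state.
- arm.observe(): the state, without advancing time (a new reading comes with each control period).
- arm.snapshot(name): name is "scene" or "top"; returns the picture (480x640x3 uint8, blue, green, red); there is no depth.
- arm.get_calibration(name): a dict with "fovy" (degrees; the focal length in pixels is half the picture's height over the tangent of half this angle, whatever the lens; pixels are square), "cx", "cy" (the principal point, pixels), "R" (3x3) and "t" (3): a world point X has camera coordinates R X + t. Camera axes: x right, y down, z forward; pixel columns grow to the right and rows downward; lengths in m; the calibration is good to about 2 mm. A picture is of the moment at which its call begins. get_calibration takes no time and is no camera call.
- arm.job_done(): hands the job in, once; it reports no verdict.
The state is a dict: "time_s": time; "qpos": joint angles; "qvel": joint speeds; "joint_efforts": joint torques, N m; "tool_pos": TCP position; "eef_rot": TCP orientation; "contact_force": force on the tool from outside, world axes, zero at the start; "ft_torque": the same for the moment, N m; "finger_gap": finger opening in m.
Only numpy, scipy, OpenCV 4.12 (cv2) and the standard library are available. Lean on these libraries where they do the work, as an engineer would, in place of code of your own. Each camera call takes 0.05 s, during which the arm holds its last target. There are 200 camera calls.

TASK

Two red-marked medicine cartons stand about on the table: stand both on the low white shelf so that they carry on the red row there, towards the peg, upright, side by side with hardly a gap, squared up and in line with the cartons already there. When the row of four is complete, take the yellow tag out of its black stand and hang it by its hole on the shelf's peg. Leave the other things where they are.

Things in the scene. Friction and masses are not known exactly. Their poses are not given: they have to be found in the camera images.
- carton_a_center (a point): Medicine carton, white with red bands and dots, standing upright: 58 mm along its x, 44 mm along its y, 110 mm tall, about 0.16 kg. This point is its centre, 55 mm above its underside; z up, x through the two 44 mm wide faces that bear a dot. Front and back look alike. One of the two to be put in the row (either may come first).
- carton_b_center (a point): Medicine carton, white with red bands and dots, standing upright: 58 mm along its x, 44 mm along its y, 110 mm tall, about 0.16 kg. This point is its centre, 55 mm above its underside; z up, x through the two 44 mm wide faces that bear a dot. Front and back look alike. The other of the two to be put in the row.
- row_end_center (a point): Medicine carton, white with red bands and dots, standing upright: 58 mm along its x, 44 mm along its y, 110 mm tall, about 0.16 kg. This point is its centre, 55 mm above its underside; z up, x through the two 44 mm wide faces that bear a dot. Front and back look alike. Already on the shelf, first of the row, beside the shelf's end cheek.
- row_last_center (a point): Medicine carton, white with red bands and dots, standing upright: 58 mm along its x, 44 mm along its y, 110 mm tall, about 0.16 kg. This point is its centre, 55 mm above its underside; z up, x through the two 44 mm wide faces that bear a dot. Front and back look alike. Already on the shelf, second of the row, towards the peg from the first, its axes parallel to the shelf's. The row goes on from here along -y of its own frame, in line with it in x.
- shelf: Low white shelf, fixed, 150 mm deep (x), 420 mm long (y). Origin under its centre at table height; x points to its rear, away from the robot, y along it towards the end cheek, z up. The board's top is 70 mm above the table. The cheek, at y = +194 to +210 mm, is 115 mm high; a rear lip (x = +63 to +75 mm) stands 14 mm over the board; the front is open. A steel post, 26 mm square, stands on the board at x = +40, y = -150 mm, its top 232 mm above the table; it carries the peg.
- peg (a point): Middle of the shelf's steel peg, 220.5 mm above the table, 12.5 mm in front of the shelf's middle (x), y = -150 mm in the shelf's frame; axes as the shelf's. The peg is a round bar, 10 mm thick, from the post's face (39.5 mm behind this point) to its free end 47 mm in front of this point (-x, towards the robot), rising 10 degrees towards the free end: its axis is 7 mm lower at the post and 7.5 mm higher at the free end than here.
- tag_grip (a point): Grip place of the yellow tag, a stiff plate 6 mm thick (its x), 76 mm wide (y) and 160 mm tall (z up), 0.08 kg, standing upright in the stand. This point is the middle of its top bar, 14 mm under its top edge; the bar above the hole is solid for 34 mm from the top edge.
- tag_hole (a point): Centre of the tag's rectangular hole, 40 mm wide (y) and 44 mm tall (z), through its thickness (x): 56 mm below the top edge, 104 mm above the bottom edge, 42 mm below the grip place.
- tag_stand: Black slotted stand, fixed, 70 x 110 mm, 42 mm high, origin at the centre of its underside. Its 11 mm wide slot runs along its y; the tag stands loosely in it, 36 mm deep, and comes out straight up.
- green_carton_center (a point): Medicine carton, white with green bands and dots, standing upright: 58 mm along its x, 44 mm along its y, 110 mm tall, about 0.16 kg. This point is its centre, 55 mm above its underside; z up, x through the two 44 mm wide faces that bear a dot. Front and back look alike. Bystander, to be left.
- brown_jar: Brown glass jar, 54 mm across, 95 mm tall, origin at the centre of its underside. Bystander among the cartons.
- pink_mug: Pink cup, 80 mm across, 95 mm tall, origin at the centre of its underside. Bystander.
- pill_bottle: White pill bottle with a blue cap, 60 mm across, 110 mm tall, origin at the centre of its underside. Bystander.
Things that resemble listed ones, but are neither listed nor needed, are in the scene too. Leave any pink or purple look-alike of the part that bears carton_b_center alone.

How it is judged:
By the outcome, as a careful person would: the job done as asked, in the order asked, and still so for the second after the job is handed in, with the robot touching nothing.
It also fails if it takes over 64 s, if anything falls off the work surface, if the arm or the gripper's body presses on something with over 40 N, if the wrist force passes 120 N, or if a joint passes its speed limit or range.

## Working session

There is one attempt and no reset: what is moved stays moved. The work goes in short steps, Python scripts to look and compute and a shell command to move; the robot and the scene stay as the last step left them, time stands still between calls to the robot, and variables do not carry over. Pictures are saved under pics/ and viewed, about 8 in all and at most 12, crops included, and the job is handed in when it is done.

```bash
ls; mkdir -p pics
python3 - <<'E'
from cell import arm
import cv2
for n in("scene","top"):
    cv2.imwrite(f"pics/{n}0.png",arm.snapshot(n)); c=arm.get_calibration(n); print(n,c)
print(arm.observe())
E
```

```text
pics
scene {'fovy': 43.73071626830291, 'cx': 308.54799200763586, 'cy': 234.44265651983534, 'R': array([[ 0.47813277,  0.87828649,  0.00137627],
       [ 0.65300418, -0.35444193, -0.6692955 ],
       [-0.58734539,  0.32091082, -0.74299505]]), 't': array([-0.23632471, -0.23704303,  1.77837567])}
top {'fovy': 55.843081311860345, 'cx': 321.2953254679759, 'cy': 248.1439611055365, 'R': array([[ 0.03065899, -0.99949305, -0.00858349],
       [-0.99680199, -0.02994016, -0.0740903 ],
       [ 0.07379575,  0.01082758, -0.9972146 ]]), 't': array([-0.01847644,  0.53137819,  1.37971041])}
{'time_s': 0.1, 'qpos': array([-1.33696359e+00,  3.42670342e-01,  1.52492774e+00, -2.50763673e-07,
        1.27540775e+00, -1.46024037e-01]), 'qvel': array([ 0.00192686, -0.00119752, -0.00249946,  0.00173213,  0.00033392,
        0.00014956]), 'joint_efforts': array([ 1.94699256e-03, -4.34447193e+01, -2.46491271e+01, -1.08162615e-04,
        4.70035913e-03, -1.60313823e-05]), 'tool_pos': array([ 0.19458743, -0.48721697,  0.2306843 ]), 'eef_rot': array([-1.71665068,  1.56938315,  1.80479883]), 'contact_force': array([ 0.68188322,  0.62420061, -0.27585777]), 'ft_torque': array([ 0.03046366,  0.00122858, -0.01305606]), 'finger_gap': 0.08530892295564968}
```

View pics/scene0.png

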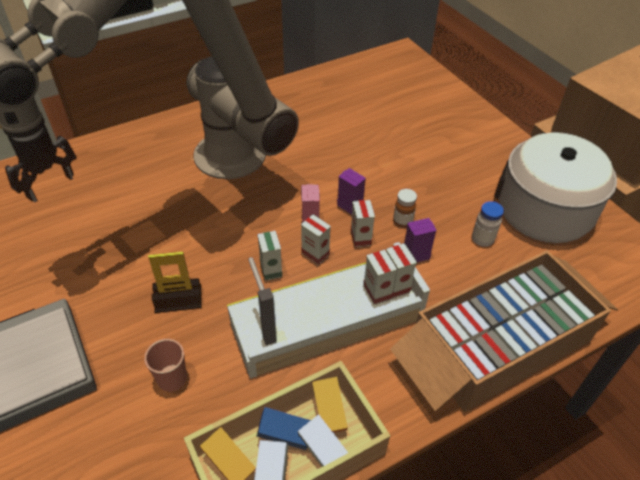

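View pics/top0.png

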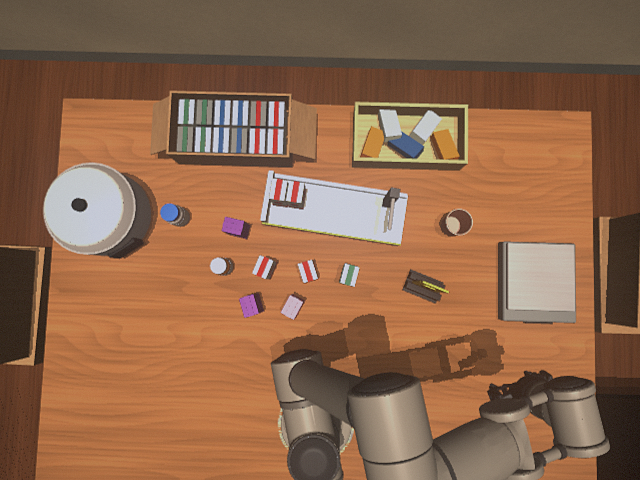

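Candidates for the red cartons: top view (263,267) and (308,271), which are scene (362,222) and (316,238). They are white with red bands. The green one is at top (349,274), and pink/purple look-alikes are at (292,306), (250,305) and (236,226). Enlarging to confirm.

Run:
```python
import cv2,numpy as np
t=cv2.imread("pics/top0.png");s=cv2.imread("pics/scene0.png")
def crop(i,x0,y0,w,h,k):
    c=cv2.resize(i[y0:y0+h,x0:x0+w],None,fx=k,fy=k,interpolation=cv2.INTER_CUBIC)
    for x in range(x0-x0%10+10,x0+w,10):
        cv2.line(c,((x-x0)*k,0),((x-x0)*k,8 if x%50 else 16),(255,255,0),1)
        if x%20==0: cv2.putText(c,str(x),((x-x0)*k+2,20),0,.4,(255,255,0),1)
    for y in range(y0-y0%10+10,y0+h,10):
        cv2.line(c,(0,(y-y0)*k),(8,(y-y0)*k),(255,255,0),1)
        cv2.putText(c,str(y),(10,(y-y0)*k+4),0,.4,(255,255,0),1)
    return c
a=crop(t,240,250,125,42,6);b=crop(t,258,165,125,55,6)
cv2.imwrite("pics/c1.png",np.vstack([a,b]))
a=crop(s,295,195,90,70,8);cv2.imwrite("pics/c2.png",a)
a=crop(t,400,262,55,45,7);b=crop(s,145,242,65,75,7)
a=cv2.copyMakeBorder(a,0,b.shape[0]-a.shape[0],0,0,0);cv2.imwrite("pics/c3.png",cv2.resize(np.hstack([a,b]),None,fx=.95,fy=.95))
```

```text
(no output)
```

View pics/c1.png

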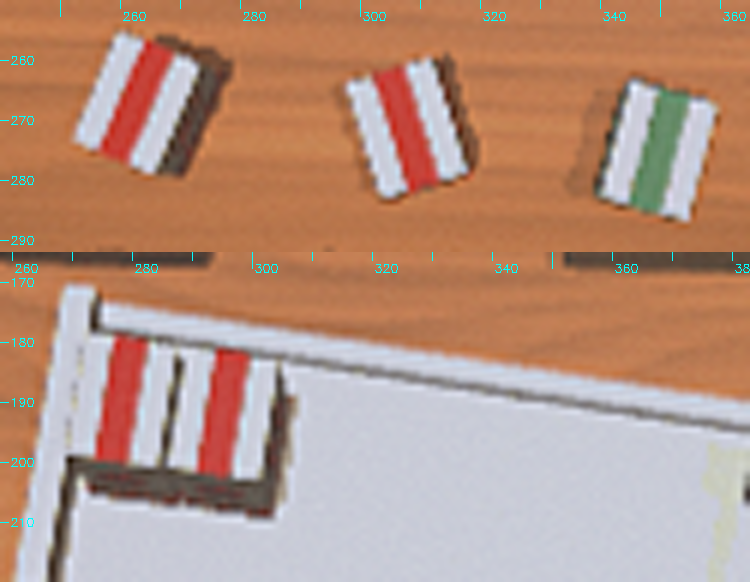

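View pics/c3.png

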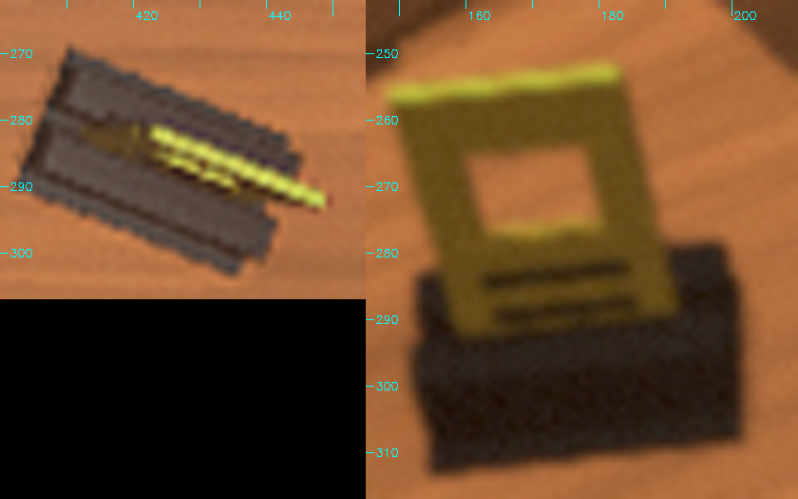

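The crops confirm it: the red-banded cartons are at top (263,267) and (308,271). The tag's top edge runs from (421,282) to (448,292). Now fitting poses.

```bash
cat > h.py <<'E'
import numpy as np,cv2
from cell import arm
from scipy.optimize import least_squares
def cam(n):
    c=arm.get_calibration(n); f=240/np.tan(np.radians(c["fovy"]/2)); return c,f
C={n:cam(n) for n in("top","scene")}
def proj(n,X):
    c,f=C[n]; p=np.atleast_2d(X)@np.array(c["R"]).T+c["t"]
    return np.c_[f*p[:,0]/p[:,2]+c["cx"],f*p[:,1]/p[:,2]+c["cy"]]
def back(n,uv,z):
    c,f=C[n];R=np.array(c["R"]);o=-R.T@c["t"];d=R.T@np.array([(uv[0]-c["cx"])/f,(uv[1]-c["cy"])/f,1]);return o+d*(z-o[2])/d[2]
def tf(p,L,z0=0):
    L=np.atleast_2d(L);c,s=np.cos(p[2]),np.sin(p[2])
    return np.c_[p[0]+c*L[:,0]-s*L[:,1],p[1]+s*L[:,0]+c*L[:,1],L[:,2]+z0]
def box(p,lx,ly,z0,z1):
    return tf(p,[[x*lx/2,y*ly/2,z] for z in(z0,z1) for x,y in((1,1),(1,-1),(-1,-1),(-1,1))])
def fit(obs,p0):
    """obs: list of (cam,local pts,pixels)"""
    r=lambda p:np.concatenate([(proj(n,tf(p,L))-np.array(uv)).ravel() for n,L,uv in obs])
    s=least_squares(r,p0);return s.x,np.abs(s.fun).max()
def draw(im,n,P,k,o,col=(0,255,0)):
    q=((proj(n,P)-o+.5)*k).astype(int)
    for i in range(4):
        for a,b in((i,(i+1)%4),(4+i,4+(i+1)%4),(i,i+4)): cv2.line(im,tuple(map(int,q[a])),tuple(map(int,q[b])),col,1)
def crop(i,x0,y0,w,h,k): return cv2.resize(i[y0:y0+h,x0:x0+w],None,fx=k,fy=k,interpolation=cv2.INTER_CUBIC)
E
cat > m1.py <<'E'
from h import *
T=np.array
def top(z): return [[.029,.022,z],[.029,-.022,z],[-.029,-.022,z],[-.029,.022,z]]
A=T([(120,31),(200,65),(158,177),(73,141)])/6+[239.5,249.5]
B=T([(347,84),(434,58),(470,172),(386,200)])/6+[239.5,249.5]
E_=T([(93,335),(175,346),(160,468),(70,458)])/6+[257.5,165-42.5]
L=T([(188,346),(279,359),(264,481),(170,467)])/6+[257.5,165-42.5]
R={}
for n,uv,z in(("A",A,.11),("B",B,.11),("E",E_,.18),("L",L,.18)):
    c=back("top",uv.mean(0),z); R[n],e=fit([("top",top(z),uv)],[c[0],c[1],0]); print(n,R[n].round(4),np.degrees(R[n][2]).round(1),"err",e.round(2))
# tag top edge
k=7*.95
ta=back("top",(400+153/k-.5,262+132/k-.5),.166),back("top",(400+324/k-.5,262+201/k-.5),.166);print("tag edge ends(z~.166)",ta,np.linalg.norm(ta[0]-ta[1]))
np.save("R.npy",R,allow_pickle=True)
E
python3 m1.py
python3 - <<'E'
from h import *
R=np.load("R.npy",allow_pickle=True).item()
t=cv2.imread("pics/top0.png");s=cv2.imread("pics/scene0.png")
a=crop(t,255,165,160,85,5);cv2.imwrite("pics/d1.png",a)
b=crop(s,225,195,205,140,4)
k=4;o=np.array([225,195])
for n,z in(("A",0),("B",0),("E",.07),("L",.07)): draw(b,"scene",box(R[n],.058,.044,z,z+.11),k,o)
cv2.imwrite("pics/d2.png",cv2.resize(b,(800,546)))
b2=crop(s,225,240,205,135,1)
E
```

```text
A [ 0.4662  0.1647 -0.3524] -20.2 err 0.5
B [0.4581 0.0338 0.3439] 19.7 err 0.33
E [ 0.6789  0.1198 -0.1079] -6.2 err 1.09
L [ 0.6749  0.0732 -0.1054] -6.0 err 0.38
tag edge ends(z~.166) (array([ 0.43782793, -0.28451127,  0.166     ]), array([ 0.41163186, -0.35519531,  0.166     ])) 0.07538214112353274
```

View pics/d1.png

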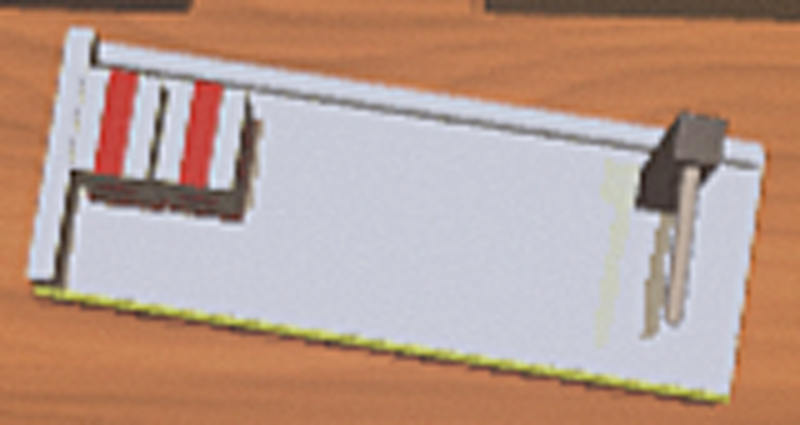

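View pics/d2.png

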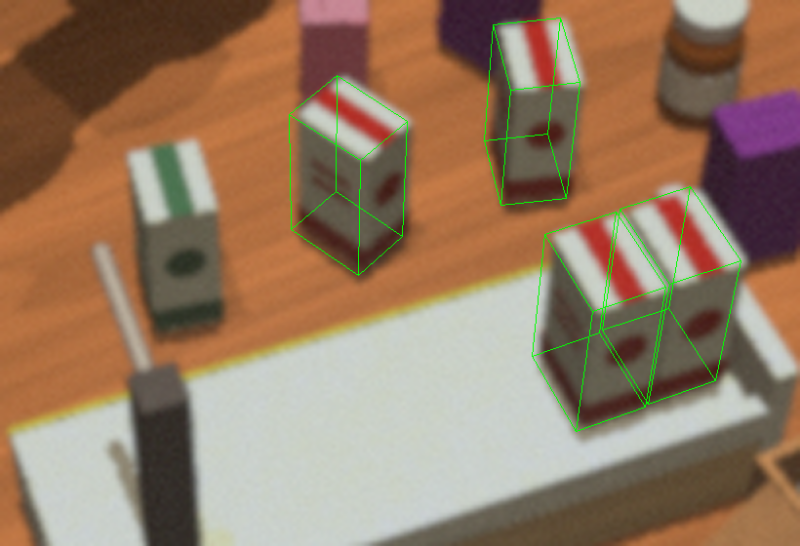

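The wireframes from the top-view fit sit about 2 px left of the cartons in the scene view, e.g. carton A's bottom corner at (566,198) against (572,196). That is calibration-level error, so I'll fit both views together and add the shelf.

```bash
cat > m2.py <<'E'
from m1 import *
S=3.902
sc={"A":[(497,27),(562,18),(580,82),(512,90),(572,196),(503,204)],
"B":[(300,112),(338,78),(408,122),(366,160),(403,238),(360,272)],
"L":[(550,230),(668,285),(598,308),(580,430),(650,404)],"E":[(690,188),(743,260),(716,378)]}
tp={"A":A,"B":B,"E":E_,"L":L}
def near(n,p,cand,uv):
    q=proj(n,tf(p,cand)); return [cand[np.argmin(((q-u)**2).sum(1))] for u in uv]
Rf={}
for k in "ABEL":
    z=.11 if k in "AB" else .18
    uv=T(sc[k])/S+[224.5,194.5]; cand=top(z)+top(z-.11)
    o=[("top",top(z),tp[k]),("scene",near("scene",R[k],cand,uv),uv)]
    Rf[k],e=fit(o,R[k]); print(k,Rf[k].round(4),np.degrees(Rf[k][2]).round(1),e.round(2),[ (u-proj(n,tf(Rf[k],l))).mean(0).round(2) for n,l,u in o])
tl=[(.075,-.21,.084),(-.075,-.21,.07),(.075,.21,.115),(.075,.194,.115),(-.075,.21,.115),(-.075,.194,.115),(-.0595,-.15,.228)]
tu=T([(765,148),(728,400),(68,30),(97,33),(28,280),(55,283),(672,323)])/5+[254.5,164.5]
sl=[(-.0595,-.15,.228),(-.075,-.21,.07)];su=T([(100,245),(10,432)])/S+[224.5,194.5]
post=[(.04+a*.013,-.15+b*.013,.232) for a in(1,-1) for b in(1,-1)]
p0=[.62,-.04,-.107];p0,_=fit([("top",tl,tu)],p0)
pu=T([(683,112),(727,118),(720,165),(678,160)])/5+[254.5,164.5];ps=T([(132,372),(180,366),(190,400),(138,412)])/S+[224.5,194.5]
o=[("top",tl,tu),("scene",sl,su),("top",near("top",p0,post,pu),pu),("scene",near("scene",p0,post,ps),ps)]
sh,e=fit(o,p0);print("shelf",sh.round(4),np.degrees(sh[2]),e)
for n,l,u in o: print(n,(u-proj(n,tf(sh,l))).round(1).tolist())
c,s=np.cos(sh[2]),np.sin(sh[2])
for k in "EL": d=Rf[k][:2]-sh[:2]; print(k,"in shelf",c*d[0]+s*d[1],-s*d[0]+c*d[1])
for i in(-.0125,-.0595): print("peg",tf(sh,[[i,-.15,.2205]]))
np.save("R.npy",dict(Rf,S=sh),allow_pickle=True)
for n,uv in(("purple",(250,303)),("pink",(292,305)),("jar",(220,265))): print(n,back("top",uv,.1))
E
python3 m2.py
```

```text
A [ 0.4662  0.1647 -0.3524] -20.2 err 0.5
B [0.4581 0.0338 0.3439] 19.7 err 0.33
E [ 0.6789  0.1198 -0.1079] -6.2 err 1.09
L [ 0.6749  0.0732 -0.1054] -6.0 err 0.38
tag edge ends(z~.166) (array([ 0.43782793, -0.28451127,  0.166     ]), array([ 0.41163186, -0.35519531,  0.166     ])) 0.07538214112353274
A [ 0.4665  0.1658 -0.3479] -19.9 1.04 [array([0.38, 0.14]), array([ 0.24, -0.07])]
B [0.4587 0.0351 0.3448] 19.8 2.09 [array([0.47, 0.19]), array([ 0.27, -0.04])]
E [ 0.6789  0.1201 -0.0973] -5.6 1.3 [array([0.09, 0.01]), array([ 0.08, -0.06])]
L [ 0.6746  0.0751 -0.1001] -5.7 0.95 [array([ 0.7 , -0.07]), array([ 0.36, -0.37])]
shelf [ 0.6489 -0.0385 -0.1232] -7.0598723486620525 2.20192092734095
top [[-0.7, 0.7], [-0.3, 0.9], [0.6, 0.7], [1.0, 0.5], [1.0, 0.3], [1.0, 0.1], [0.4, -0.2]]
scene [[1.1, -0.4], [0.8, -0.7]]
top [[1.2, 0.4], [0.2, 0.1], [0.2, -0.1], [1.6, 0.4]]
scene [[2.2, -0.5], [1.8, 1.9], [-0.1, 0.5], [-0.5, -0.5]]
E in shelf 0.010243123139011347 0.16103297136584258
L in shelf 0.01148976280313361 0.1159179569770002
peg [[ 0.61809487 -0.18581166  0.2205    ]]
peg [[ 0.57145121 -0.18003505  0.2205    ]]
purple [0.36067015 0.19785968 0.1       ]
pink [0.35870803 0.07626754 0.1       ]
jar [0.46774261 0.28987628 0.1       ]
```

```bash
cat > go.py <<'E'
import sys,numpy as np
from cell import arm
from scipy.spatial.transform import Rotation as Ro
def rep(x=None,y=None,z=None,yaw=None):
    o=arm.observe();M=Ro.from_euler("xyz",o["eef_rot"]).as_matrix();p=o["tool_pos"]
    cy=np.degrees(np.arctan2(M[1,1],M[0,1]))
    print("t",round(o["time_s"],2),"p",p.round(4),"tooly yaw",cy.round(2),"down",M[:,0].round(3),"q1,q6",o["qpos"][[0,5]].round(2),"F",o["contact_force"].round(1),"gap",round(o["finger_gap"],4))
    if x is None: return
    t=0
    if yaw is not None:
        d=(yaw-cy+90)%180-90; t=-d; M=M@Ro.from_euler("x",t,degrees=True).as_matrix()
    print(" turn",round(t,2),"then shift mm",((np.array([x,y,z])-p)@M*1000).round(1))
if __name__=="__main__": rep(*map(float,sys.argv[1:]))
E
python3 go.py .4665 .1658 .2 -19.9; python3 go.py .4587 .0351 .2 19.8
```

```text
t 0.1 p [ 0.1946 -0.4872  0.2307] tooly yaw -68.24 down [-0.     0.001 -1.   ] q1,q6 [-1.34 -0.15] F [ 0.7  0.6 -0.3] gap 0.0853
 turn -48.34 then shift mm [  31.5   33.4 -706.5]
t 0.1 p [ 0.1946 -0.4872  0.2307] tooly yaw -68.24 down [-0.     0.001 -1.   ] q1,q6 [-1.34 -0.15] F [ 0.7  0.6 -0.3] gap 0.0853
 turn -88.04 then shift mm [  31.3  425.4 -401.9]
```

```bash
python3 -m pendant '[[0,0,0,-9.67],[0,0,0,-9.67],[0,0,0,-9.67],[0,0,0,-9.67],[0,0,0,-9.66],[0,11,-60,0],[0,11,-60,0],[0,11,-60,0]]' 72
python3 -m pendant '[[0,0,-60,0],[0,0,-60,0],[0,0,-60,0],[0,0,-60,0],[0,0,-60,0],[0,0,-60,0],[0,0,-60,0],[0,0,-60,0]]'; python3 go.py .4665 .1658 .14 -19.9
```

```text
time_s: 1.1
tool_pos: [0.2874, -0.3278, 0.2309]
eef_rot: [-2.546, 1.57, 1.818]
contact_force: [-0.3, -0.8, 0.8]
finger_gap: 0.0718
time_s: 2.1
tool_pos: [0.4506, 0.1238, 0.2311]
eef_rot: [0.303, 1.57, -1.615]
contact_force: [1.6, -0.5, 0.8]
finger_gap: 0.0719
t 2.1 p [0.4506 0.1238 0.2311] tooly yaw -19.89 down [-0. -0. -1.] q1,q6 [0.1  0.45] F [ 1.6 -0.5  0.8] gap 0.0719
 turn 0.01 then shift mm [ 91.1   0.7 -44.9]
```

```bash
python3 -m pendant '[[0,0,-46,0],[45,0,0,0],[45,0,0,0],[0,0,0,0]]'; python3 go.py .4665 .1658 .058 -19.9
```

```text
time_s: 2.6
tool_pos: [0.4636, 0.1647, 0.1385]
eef_rot: [-1.024, 1.563, -2.942]
contact_force: [-0.8, -0.8, -0.0]
finger_gap: 0.0719
t 2.6 p [0.4636 0.1647 0.1385] tooly yaw -19.88 down [-0.008 -0.002 -1.   ] q1,q6 [0.19 0.53] F [-0.8 -0.8 -0. ] gap 0.0719
 turn 0.02 then shift mm [80.5  2.9 -2.4]
```

```bash
python3 -m pendant '[[0,2,-1.5,0],[40,0,0,0],[40,0,0,0],[0,0,0,0],[0,0,0,0]]'; python3 go.py .4665 .1658 .058 -19.9
```

```text
time_s: 3.22
tool_pos: [0.4701, 0.166, 0.0635]
eef_rot: [2.082, 1.567, 0.163]
contact_force: [-0.1, 0.6, 0.1]
finger_gap: 0.072
t 3.23 p [0.4701 0.166  0.0635] tooly yaw -19.91 down [ 0.004  0.001 -1.   ] q1,q6 [0.19 0.53] F [-0.1  0.6  0.1] gap 0.072
 turn -0.01 then shift mm [ 5.5 -3.4  1.4]
```

```bash
python3 -m pendant '[[3,-1.5,1,0],[0,0,0,0],[0,0,0,0]]'; python3 go.py .4665 .1658 .058 -19.9; python3 -m pendant '[[0,0,0,0],[0,0,0,0],[0,0,0,0],[0,0,0,0]]' 45 40;  python3 go.py .4665 .1658 .058 -19.9
```

```text
time_s: 3.6
tool_pos: [0.4669, 0.1654, 0.0588]
eef_rot: [2.005, 1.57, 0.087]
contact_force: [-0.9, -0.4, -0.3]
finger_gap: 0.0721
t 3.6 p [0.4669 0.1654 0.0588] tooly yaw -19.9 down [ 0.001  0.    -1.   ] q1,q6 [0.19 0.53] F [-0.9 -0.4 -0.3] gap 0.0721
 turn 0.0 then shift mm [ 0.8 -0.6 -0.3]
time_s: 4.1
tool_pos: [0.467, 0.1654, 0.0587]
eef_rot: [2.008, 1.57, 0.09]
contact_force: [-0.6, -0.1, 5.8]
finger_gap: 0.0575
t 4.1 p [0.467  0.1654 0.0587] tooly yaw -19.9 down [ 0.001  0.    -1.   ] q1,q6 [0.19 0.53] F [-0.6 -0.1  5.8] gap 0.0575
 turn 0.0 then shift mm [ 0.7 -0.6 -0.2]
```

```bash
python3 - <<'E'
from h import *
R=np.load("R.npy",allow_pickle=True).item();s=R["S"]
for n,y in(("L",.1159),("3 pre",.060),("3",.071),("4",.026),("4 pre",.014),("peg",-.15)): print(n,tf(s,[[.0109,y,0]])[0,:2].round(4))
E
python3 -m pendant '[[-50,0,0,0],[-60,0,0,0],[-55,0,0,0],[0,0,0,0]]'; python3 go.py .6571 .0196 .223 -7.06
```

```text
L [0.674  0.0752]
3 pre [0.6671 0.0197]
3 [0.6685 0.0306]
4 [ 0.6629 -0.014 ]
4 pre [ 0.6615 -0.0259]
peg [ 0.6413 -0.1887]
time_s: 4.6
tool_pos: [0.4686, 0.1658, 0.2271]
eef_rot: [2.094, 1.563, 0.176]
contact_force: [-0.7, 0.9, -2.4]
finger_gap: 0.0578
t 4.6 p [0.4686 0.1658 0.2271] tooly yaw -19.89 down [ 0.008  0.001 -1.   ] q1,q6 [0.19 0.53] F [-0.7  0.9 -2.4] gap 0.0578
 turn -12.83 then shift mm [  5.4 205.  121.9]
```

```bash
python3 -m pendant '[[0,0,0,-6.42],[0,0,0,-6.42],[0,0,50,0],[0,10,50,0],[0,50,20,0],[0,50,0,0],[0,50,0,0],[0,40,0,0]]';python3 -m pendant '[[0,0,0,0],[0,0,0,0]]'; python3 go.py .6671 .0197 .150 -7.06
```

```text
time_s: 5.6
tool_pos: [0.6511, 0.0212, 0.2202]
eef_rot: [-1.51, 1.567, 3.079]
contact_force: [1.1, -0.3, -2.1]
finger_gap: 0.0578
time_s: 5.85
tool_pos: [0.649, 0.0219, 0.2212]
eef_rot: [-1.527, 1.567, 3.062]
contact_force: [-0.2, -0.6, -2.2]
finger_gap: 0.0574
t 5.85 p [0.649  0.0219 0.2212] tooly yaw -7.05 down [-0.004  0.    -1.   ] q1,q6 [-0.08  0.04] F [-0.2 -0.6 -2.2] gap 0.0574
 turn 0.01 then shift mm [71.2 18.5 -0.1]
```

```bash
python3 -m pendant '[[0,18,0,0],[35,0,0,0],[35,0,0,0],[0,0,0,0],[0,0,0,0],[0,0,0,0]]'; python3 go.py .6671 .0197 .1295 -7.06
python3 - <<'E'
from h import *
R=np.load("R.npy",allow_pickle=True).item()
t=arm.snapshot("top");s=arm.snapshot("scene");cv2.imwrite("pics/t1.png",t);cv2.imwrite("pics/s1.png",s)
b=crop(s,290,205,140,130,4);a=crop(t,255,165,60,100,4)
a=cv2.copyMakeBorder(a,0,b.shape[0]-a.shape[0],0,0,0);cv2.imwrite("pics/e1.png",np.hstack([a,b]))
E
```

```text
time_s: 6.6
tool_pos: [0.669, 0.0195, 0.1556]
eef_rot: [1.589, 1.567, -0.105]
contact_force: [0.0, -0.9, -1.8]
finger_gap: 0.0577
t 6.6 p [0.669  0.0195 0.1556] tooly yaw -7.05 down [ 0.004 -0.    -1.   ] q1,q6 [-0.09  0.04] F [ 0.  -0.9 -1.8] gap 0.0577
 turn 0.01 then shift mm [26. -2. -0.]
```

View pics/e1.png

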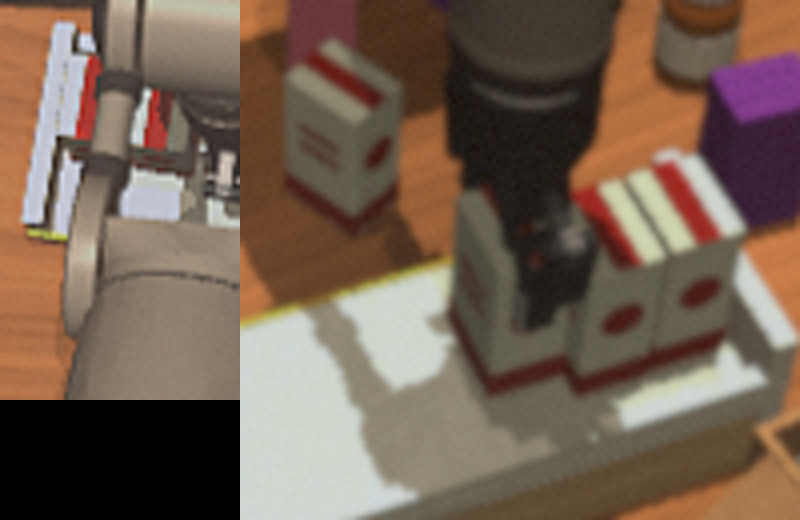

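The view shows the carton held upright over the shelf, its bottom at (490,392)-(568,372), just left of the row's last carton (bottom at (578,392)). Lowering now.

```bash
python3 -m pendant '[[13,-1,0,0],[11,-1,0,0],[0,0,0,0],[0,0,0,0]]'; python3 go.py .6671 .0197 .1295 -7.06
```

```text
time_s: 7.2
tool_pos: [0.6658, 0.0197, 0.1284]
eef_rot: [-1.438, 1.569, -3.132]
contact_force: [0.9, -0.6, -1.7]
finger_gap: 0.058
t 7.2 p [0.6658 0.0197 0.1284] tooly yaw -7.06 down [-0.002 -0.    -1.   ] q1,q6 [-0.09  0.04] F [ 0.9 -0.6 -1.7] gap 0.058
 turn 0.0 then shift mm [-1.1  1.3 -0.2]
```

```bash
python3 -m pendant '[[0,0,-4,0],[0,0,-2,0],[0,0,0,0]]'; python3 go.py .6685 .0306 .1295 -7.06
```

```text
time_s: 7.58
tool_pos: [0.667, 0.026, 0.1292]
eef_rot: [-0.323, 1.571, -2.017]
contact_force: [-0.3, -0.7, -1.0]
finger_gap: 0.0577
t 7.58 p [0.667  0.026  0.1292] tooly yaw -7.03 down [-0. -0. -1.] q1,q6 [-0.08  0.05] F [-0.3 -0.7 -1. ] gap 0.0577
 turn 0.03 then shift mm [-0.3  0.9 -4.8]
```

```bash
python3 -m pendant '[[0,0.8,-2,0],[0,0,-1,0],[0,0,0,0],[0,0,0,0]]'; python3 go.py .6685 .0306 .1295 -7.06;  python3 -m pendant '[[0,0,-1,0],[0,0,0,0],[0,0,0,0]]'; python3 go.py .6685 .0306 .1295 -7.06
```

```text
time_s: 8.07
tool_pos: [0.6681, 0.0285, 0.1293]
eef_rot: [-0.054, 1.571, -1.748]
contact_force: [-0.6, -0.1, -2.6]
finger_gap: 0.0577
t 8.07 p [0.6681 0.0285 0.1293] tooly yaw -7.06 down [-0. -0. -1.] q1,q6 [-0.07  0.05] F [-0.6 -0.1 -2.6] gap 0.0577
 turn -0.0 then shift mm [-0.2  0.1 -2.2]
time_s: 8.45
tool_pos: [0.6683, 0.0295, 0.1293]
eef_rot: [0.642, 1.571, -1.052]
contact_force: [0.7, 0.3, -2.6]
finger_gap: 0.0575
t 8.45 p [0.6683 0.0295 0.1293] tooly yaw -7.06 down [ 0. -0. -1.] q1,q6 [-0.07  0.05] F [ 0.7  0.3 -2.6] gap 0.0575
 turn 0.0 then shift mm [-0.2  0.1 -1.1]
```

```bash
for i in 1 2; do python3 -m pendant '[[0,0,-0.7,0],[0,0,0,0]]' >/dev/null; python3 go.py .6685 .0306 .1295 -7.06; done
python3 - <<'E'
from h import *
s=arm.snapshot("scene");cv2.imwrite("pics/s2.png",s)
cv2.imwrite("pics/e2.png",crop(s,335,235,80,75,8))
E
```

```text
t 8.7 p [0.6683 0.0302 0.1293] tooly yaw -7.06 down [-0. -0. -1.] q1,q6 [-0.07  0.05] F [-0.9  0.7 -2.2] gap 0.0574
 turn 0.0 then shift mm [-0.2  0.1 -0.4]
t 8.95 p [0.6684 0.0308 0.1293] tooly yaw -7.06 down [ 0. -0. -1.] q1,q6 [-0.07  0.06] F [ 0.4 -0.7 -1.6] gap 0.0575
 turn -0.0 then shift mm [-0.2  0.1  0.2]
```

View pics/e2.png

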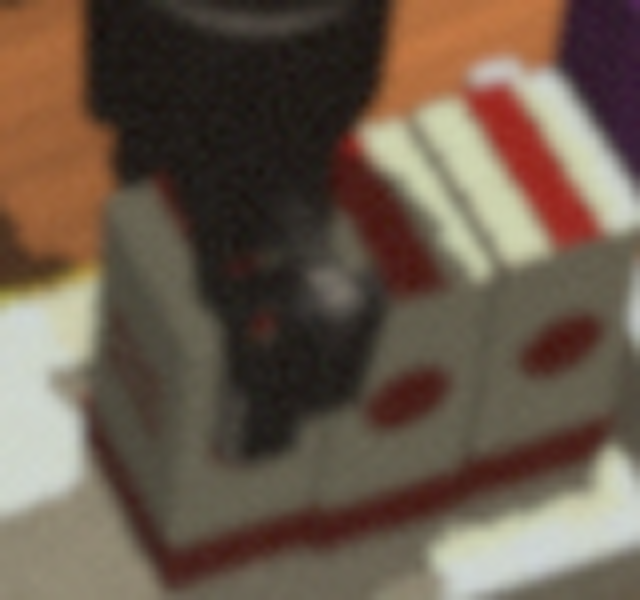

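The held carton's bottom edge, (170,580)-(310,540), sits 0.5-1 px off the row's line, and a gap of about 1 px is left at (315,540). I'll nudge it rearwards and on until it touches.

```bash
python3 -m pendant '[[0.3,0.8,-0.7,0],[0,0,0,0]]' >/dev/null; python3 go.py .6685 .0306 .1295 -7.06; for i in 1 2; do python3 -m pendant '[[0,0,-0.6,0],[0,0,0,0]]' >/dev/null; python3 go.py .6685 .0306 .1295 -7.06; done
```

```text
t 9.25 p [0.6694 0.0315 0.129 ] tooly yaw -7.06 down [ 0. -0. -1.] q1,q6 [-0.07  0.06] F [-0.2  0.3 -1.6] gap 0.0578
 turn -0.0 then shift mm [-0.5 -0.8  1. ]
t 9.5 p [0.6694 0.0322 0.1289] tooly yaw -7.06 down [ 0.  0. -1.] q1,q6 [-0.07  0.06] F [ 0.4 -0.7 -2.4] gap 0.0577
 turn 0.0 then shift mm [-0.6 -0.7  1.7]
t 9.75 p [0.6695 0.0328 0.129 ] tooly yaw -7.05 down [-0. -0. -1.] q1,q6 [-0.07  0.06] F [ 0.3  0.2 -2. ] gap 0.0573
 turn 0.01 then shift mm [-0.5 -0.7  2.3]
```

```bash
cat > tr.py <<'E'
from h import *
def dots(im):
    m=(im[:,:,2].astype(int)-im[:,:,1]>28)&(im[:,:,2]<140)
    out=[]
    for c in ((385.6,284.7),(405,278)):
        yy,xx=np.mgrid[0:480,0:640];k=(np.hypot((xx-c[0]),(yy-c[1]))<6.5)
        w=np.clip(im[:,:,2].astype(float)-im[:,:,1]-15,0,60)*k;out+=[(w*xx).sum()/w.sum(),(w*yy).sum()/w.sum()]
    return np.round(out,2)
def track(name):
    s=arm.snapshot("scene");cv2.imwrite(f"pics/{name}.png",s);return dots(s)
if __name__=="__main__":
    import sys
    for n in("s0","s1","s2"):
        print(n,dots(cv2.imread("pics/scene0.png" if n=="s0" else f"pics/{n}.png")))
    print(track(sys.argv[1]))
E
python3 tr.py s3
```

```text
s0 [385.21 284.35 404.77 277.59]
s1 [385.15 284.4  404.71 277.65]
s2 [385.43 284.27 404.73 277.61]
[386.29 284.19 404.69 277.64]
```

The dot tracking shows contact was already made at s2. The last nudges moved the second carton about 2 mm towards the first, closing the row's own small gap; the first carton has not moved. Stop pushing, release and get carton B.

```bash
python3 -m pendant '[[0,0,0,0],[0,0,0,0],[0,0,0,0]]' 72; python3 -m pendant '[[-20,0,0,0],[-40,0,0,0],[-30,0,0,0],[0,0,0,0]]'; python3 go.py .4587 .0351 .2 19.8; python3 -c "
from tr import *;print(track('s4'))"
```

```text
time_s: 10.18
tool_pos: [0.6696, 0.0327, 0.1292]
eef_rot: [1.644, 1.57, -0.05]
contact_force: [0.1, 0.8, 0.1]
finger_gap: 0.0724
time_s: 10.68
tool_pos: [0.6708, 0.0326, 0.2222]
eef_rot: [1.622, 1.565, -0.072]
contact_force: [0.1, -0.1, -0.0]
finger_gap: 0.0719
t 10.68 p [0.6708 0.0326 0.2222] tooly yaw -7.06 down [ 0.006 -0.    -1.   ] q1,q6 [-0.07  0.06] F [ 0.1 -0.1 -0. ] gap 0.0719
 turn -26.86 then shift mm [  20.9 -198.8  -74.2]
[386.29 284.21 404.68 277.64]
```

```bash
python3 -m pendant '[[0,-10,0,-8.95],[0,-10,0,-8.95],[0,-10,0,-8.96],[0,-55,-25,0],[0,-55,-25,0],[0,-50,-20,0],[30,-5,0,0],[0,0,0,0]]'; python3 -m pendant '[[0,0,0,0],[0,0,0,0]]'; python3 go.py .4587 .0351 .058 19.8
```

```text
time_s: 11.72
tool_pos: [0.4585, 0.0418, 0.187]
eef_rot: [-1.975, 1.565, 3.083]
contact_force: [-0.1, -0.3, -0.3]
finger_gap: 0.0721
time_s: 11.98
tool_pos: [0.4617, 0.0416, 0.1893]
eef_rot: [1.077, 1.57, -0.149]
contact_force: [0.1, 1.0, -0.3]
finger_gap: 0.0725
t 11.97 p [0.4617 0.0416 0.1893] tooly yaw 19.8 down [ 0.001 -0.    -1.   ] q1,q6 [-0.08 -0.42] F [ 0.1  1.  -0.3] gap 0.0725
 turn -0.0 then shift mm [131.3  -5.1   5.1]
```

```bash
python3 -m pendant '[[0,-5,5,0],[45,0,0,0],[45,0,0,0],[0,0,0,0],[0,0,0,0]]'; python3 go.py .4587 .0351 .0585 19.8
```

```text
time_s: 12.6
tool_pos: [0.4588, 0.035, 0.1003]
eef_rot: [1.074, 1.569, -0.152]
contact_force: [-0.4, 0.1, 1.0]
finger_gap: 0.0723
t 12.6 p [0.4588 0.035  0.1003] tooly yaw 19.8 down [ 0.002 -0.    -1.   ] q1,q6 [-0.09 -0.44] F [-0.4  0.1  1. ] gap 0.0723
 turn -0.0 then shift mm [41.8 -0.1 -0.2]
```

```bash
python3 -m pendant '[[20,0,0,0],[20,0,0,0],[0,0,0,0],[0,0,0,0],[0,0,0,0]]'; python3 go.py .4587 .0351 .0585 19.8
```

```text
time_s: 13.22
tool_pos: [0.4586, 0.0352, 0.0602]
eef_rot: [1.094, 1.568, -0.131]
contact_force: [-0.3, 0.0, -0.8]
finger_gap: 0.072
t 13.22 p [0.4586 0.0352 0.0602] tooly yaw 19.8 down [ 0.002 -0.    -1.   ] q1,q6 [-0.09 -0.44] F [-0.3  0.  -0.8] gap 0.072
 turn 0.0 then shift mm [1.7 0.  0.1]
```

```bash
python3 -m pendant '[[1.3,0,0,0],[0,0,0,0],[0,0,0,0],[0,0,0,0],[0,0,0,0]]' 45 40; python3 go.py; python3 -m pendant '[[-50,0,0,0],[-60,0,0,0],[-55,0,0,0],[0,0,0,0]]'; python3 go.py .6630 -.0212 .22 -7.06
```

```text
time_s: 13.85
tool_pos: [0.4586, 0.0353, 0.0587]
eef_rot: [1.151, 1.569, -0.074]
contact_force: [-0.3, 0.8, 6.8]
finger_gap: 0.0576
t 13.85 p [0.4586 0.0353 0.0587] tooly yaw 19.8 down [ 0.002 -0.    -1.   ] q1,q6 [-0.09 -0.44] F [-0.3  0.8  6.8] gap 0.0576
time_s: 14.35
tool_pos: [0.4599, 0.0351, 0.2268]
eef_rot: [1.126, 1.562, -0.099]
contact_force: [0.0, -0.2, -1.7]
finger_gap: 0.0575
t 14.35 p [0.4599 0.0351 0.2268] tooly yaw 19.81 down [ 0.009 -0.001 -1.   ] q1,q6 [-0.09 -0.44] F [ 0.  -0.2 -1.7] gap 0.0575
 turn 26.87 then shift mm [  8.7 208.5  30.9]
```

```bash
python3 -m pendant '[[0,0,0,8.95],[0,0,0,8.96],[0,0,0,8.96],[0,0,31,0],[0,55,0,0],[0,55,0,0],[0,55,0,0],[0,41,0,0]]';python3 -m pendant '[[0,0,0,0],[0,0,0,0],[0,0,0,0]]'; python3 go.py .6630 -.0212 .15 -7.06
```

```text
time_s: 15.35
tool_pos: [0.6595, -0.0211, 0.22]
eef_rot: [-1.56, 1.567, 3.028]
contact_force: [0.7, 0.4, -1.9]
finger_gap: 0.0575
time_s: 15.72
tool_pos: [0.6573, -0.0206, 0.2228]
eef_rot: [-1.485, 1.57, 3.104]
contact_force: [-0.6, -0.9, -0.9]
finger_gap: 0.0578
t 15.72 p [ 0.6573 -0.0206  0.2228] tooly yaw -7.06 down [-0.001  0.    -1.   ] q1,q6 [-0.15 -0.02] F [-0.6 -0.9 -0.9] gap 0.0578
 turn -0.0 then shift mm [72.7  5.8 -0.1]
```

```bash
python3 -m pendant '[[0,5.8,0,0],[37,0,0,0],[37,0,0,0],[0,0,0,0],[0,0,0,0],[0,0,0,0]]'; python3 go.py .6630 -.0212 .1293 -7.06
```

```text
time_s: 16.48
tool_pos: [0.6652, -0.0217, 0.151]
eef_rot: [1.518, 1.567, -0.176]
contact_force: [-0.3, 0.6, -1.7]
finger_gap: 0.0576
t 16.48 p [ 0.6652 -0.0217  0.151 ] tooly yaw -7.07 down [ 0.004 -0.001 -1.   ] q1,q6 [-0.15 -0.02] F [-0.3  0.6 -1.7] gap 0.0576
 turn -0.01 then shift mm [21.7 -2.3 -0.2]
```

```bash
python3 -m pendant '[[10,-1,0,0],[10.5,-0.5,0,0],[0,0,0,0],[0,0,0,0],[0,0,0,0]]'; python3 go.py .6641 -.0112 .1290 -7.06;python3 - <<'E'
from h import *
s=arm.snapshot("scene");cv2.imwrite("pics/s5.png",s)
cv2.imwrite("pics/e5.png",crop(s,315,225,100,85,7))
E
```

```text
time_s: 17.1
tool_pos: [0.6629, -0.0214, 0.1283]
eef_rot: [1.527, 1.57, -0.167]
contact_force: [2.0, 0.4, 1.4]
finger_gap: 0.0576
t 17.1 p [ 0.6629 -0.0214  0.1283] tooly yaw -7.07 down [ 0.001 -0.    -1.   ] q1,q6 [-0.15 -0.02] F [2.  0.4 1.4] gap 0.0576
 turn -0.01 then shift mm [ -0.7  -0.1 -10.3]
```

View pics/e5.png

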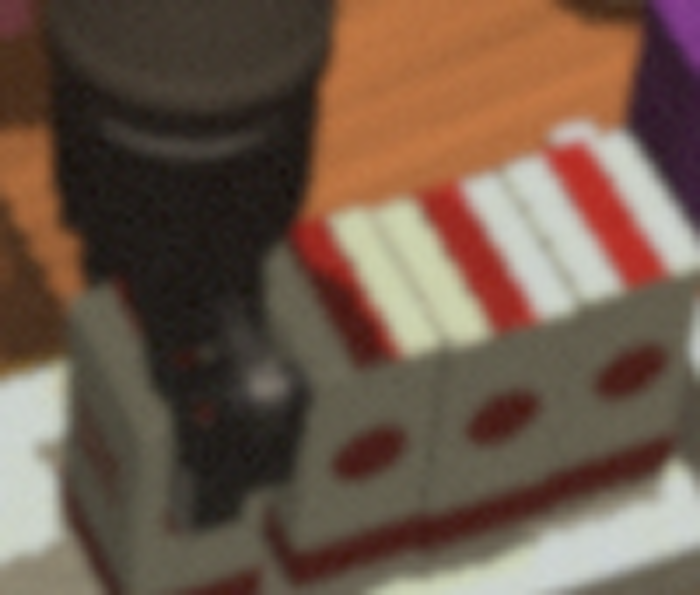

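The picture shows the row of three closed up, with dots at (370,452), (503,416) and (632,372) in the crop. The held carton is about a hand's breadth of pixels to the left, on the board. Checking depth alignment by back-projecting the dots.

```bash
cat > dl.py <<'E'
from h import *
def cen(im,c):
    yy,xx=np.mgrid[0:480,0:640];c=np.array(c)
    for _ in range(4):
        k=(((xx-c[0])/7)**2+((yy-c[1])/6)**2<1)
        w=np.clip(im[:,:,2].astype(float)-im[:,:,1]-20,0,60)*k;c=np.array([(w*xx).sum(),(w*yy).sum()])/w.sum()
    return c
def loc(name,cs):
    im=cv2.imread(f"pics/{name}.png");s=np.load("R.npy",allow_pickle=True).item()["S"]
    for c in cs:
        u=cen(im,c);X=back("scene",u,.125)[:2]-s[:2];a=s[2]
        print(name,u.round(2),"shelf xy mm",(1000*np.array([np.cos(a)*X[0]+np.sin(a)*X[1],-np.sin(a)*X[0]+np.cos(a)*X[1]])).round(1))
E
python3 -c "
from dl import *
loc('scene0',[(385.5,284.5),(405,278)]);loc('s3',[(386,284.3),(405,278)])
loc('s5',[(367.4,289),(386.3,284),(405,278)])"
```

```text
scene0 [385.23 284.33] shelf xy mm [ 35.8 121.7]
scene0 [404.79 277.59] shelf xy mm [ 34.8 169.9]
s3 [386.34 284.14] shelf xy mm [ 36.2 124.2]
s3 [404.68 277.66] shelf xy mm [ 34.9 169.6]
s5 [367.33 289.28] shelf xy mm [33.7 79.7]
s5 [386.33 284.15] shelf xy mm [ 36.2 124.1]
s5 [404.69 277.65] shelf xy mm [ 34.9 169.6]
```

```bash
python3 -m pendant '[[-0.4,2.2,0,0],[0,0,-4,0],[0,0,-3.5,0],[0,0,0,0],[0,0,0,0]]'; python3 go.py; python3 -c "
from dl import *
cv2.imwrite('pics/s6.png',arm.snapshot('scene'));loc('s6',[(367.4,289),(386.3,284),(405,278)])"; for i in 7 8 9; do python3 -m pendant '[[0,0,-1,0],[0,0,0,0],[0,0,0,0]]' >/dev/null; python3 -c "
from dl import *
cv2.imwrite('pics/s$i.png',arm.snapshot('scene'));loc('s$i',[(367.4,289)])"; done; python3 go.py
```

```text
time_s: 17.77
tool_pos: [0.6656, -0.0139, 0.1283]
eef_rot: [-1.936, 1.57, 2.653]
contact_force: [0.3, 0.6, -1.4]
finger_gap: 0.0575
t 17.77 p [ 0.6656 -0.0139  0.1283] tooly yaw -7.05 down [-0.001  0.    -1.   ] q1,q6 [-0.14 -0.01] F [ 0.3  0.6 -1.4] gap 0.0575
s6 [367.29 289.3 ] shelf xy mm [33.7 79.6]
s6 [386.4  284.12] shelf xy mm [ 36.2 124.3]
s6 [404.71 277.57] shelf xy mm [ 34.7 169.7]
s7 [367.34 289.26] shelf xy mm [33.7 79.8]
s8 [367.3  289.29] shelf xy mm [33.7 79.7]
s9 [367.16 289.33] shelf xy mm [33.7 79.3]
t 19.1 p [ 0.6661 -0.0112  0.1286] tooly yaw -7.07 down [ 0. -0. -1.] q1,q6 [-0.13 -0.01] F [ 0.  -0.3 -1.5] gap 0.0574
```

```bash
for i in 10 11 12; do python3 -m pendant '[[0,0,-1,0],[0,0,0,0],[0,0,0,0]]' >/dev/null; python3 -c "
from dl import *
cv2.imwrite('pics/s$i.png',arm.snapshot('scene'));loc('s$i',[(367.4,289),(386.3,284)])"; done; python3 go.py; python3 -c "
from h import *
s=cv2.imread('pics/s12.png');cv2.imwrite('pics/e12.png',crop(s,330,235,75,75,8))"
```

```text
s10 [367.21 289.3 ] shelf xy mm [33.6 79.5]
s10 [386.38 284.16] shelf xy mm [ 36.3 124.2]
s11 [367.64 289.2 ] shelf xy mm [33.7 80.4]
s11 [386.62 284.05] shelf xy mm [ 36.2 124.8]
s12 [367.84 289.03] shelf xy mm [33.5 81.1]
s12 [387.05 283.89] shelf xy mm [ 36.1 125.9]
t 20.38 p [ 0.6665 -0.0084  0.1286] tooly yaw -7.07 down [ 0. -0. -1.] q1,q6 [-0.13 -0.  ] F [ 0.1 -3.7 -1.2] gap 0.0577
```

View pics/e12.png

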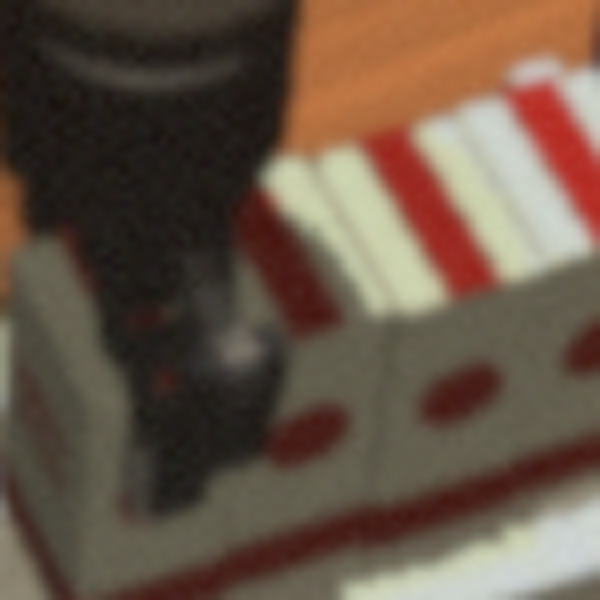

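The row is closed up now: contact force -3.7 N in y and dots 3 and 2 shifted together. Releasing carton 4 and measuring its dot.

```bash
python3 -m pendant '[[0,0,0.5,0],[0,0,0,0],[0,0,0,0]]' 72; python3 -m pendant '[[-20,0,0,0],[-40,0,0,0],[-20,0,0,0],[0,-45,0,0],[0,-45,0,0],[0,0,0,0]]'; python3 go.py; python3 -c "
from dl import *
cv2.imwrite('pics/s13.png',arm.snapshot('scene'));cv2.imwrite('pics/t13.png',arm.snapshot('top'));loc('s13',[(349,294),(367.8,289),(387,284),(405,278)])"
```

```text
time_s: 20.75
tool_pos: [0.6665, -0.0084, 0.1288]
eef_rot: [2.351, 1.57, 0.657]
contact_force: [0.1, 0.5, -0.5]
finger_gap: 0.0717
time_s: 21.5
tool_pos: [0.5741, 0.0032, 0.2088]
eef_rot: [-1.662, 1.568, 2.927]
contact_force: [0.8, -0.2, 0.2]
finger_gap: 0.0717
t 21.5 p [0.5741 0.0032 0.2088] tooly yaw -7.04 down [-0.002  0.001 -1.   ] q1,q6 [-0.13 -0.01] F [ 0.8 -0.2  0.2] gap 0.0717
s13 [349.58 295.84] shelf xy mm [35.6 36.9]
s13 [367.95 288.95] shelf xy mm [33.4 81.4]
s13 [387.09 283.85] shelf xy mm [ 36.1 126. ]
s13 [404.99 277.43] shelf xy mm [ 34.6 170.5]
```

Depths in the shelf frame: first 34.6, second 36.1, third 33.4, fourth 35.6 mm. The third stands about 2.4 mm forward, so I'll square it by closing the jaws around the right place.

```bash
python3 go.py .6721 .0342 .209 -7.06; python3 -m pendant '[[0,50,-19,0],[0,43,-20,0],[0,0,0,0],[0,0,0,0],[0,0,0,0]]';python3 go.py .6721 .0342 .135 -7.06
```

```text
t 21.6 p [0.5777 0.0024 0.2094] tooly yaw -7.06 down [ 0.002 -0.    -1.   ] q1,q6 [-0.13 -0.01] F [ 0.3 -0.9  0.4] gap 0.0724
 turn -0.0 then shift mm [  0.6  89.8 -43.2]
time_s: 22.22
tool_pos: [0.6739, 0.0292, 0.209]
eef_rot: [1.178, 1.57, -0.517]
contact_force: [-0.3, 0.5, -0.2]
finger_gap: 0.0723
t 22.23 p [0.6739 0.0292 0.209 ] tooly yaw -7.09 down [ 0. -0. -1.] q1,q6 [-0.07  0.05] F [-0.3  0.5 -0.2] gap 0.0723
 turn -0.03 then shift mm [74.  -2.4 -4.8]
```

```bash
python3 -m pendant '[[0,-2,-4.5,0],[37,0,0,0],[37,0,0,0],[0,0,0,0],[0,0,0,0],[0,0,0,0]]';python3 go.py .6721 .0342 .135 -7.06
```

```text
time_s: 22.98
tool_pos: [0.6738, 0.0343, 0.137]
eef_rot: [1.615, 1.567, -0.079]
contact_force: [-0.7, -0.8, 0.5]
finger_gap: 0.0723
t 22.98 p [0.6738 0.0343 0.137 ] tooly yaw -7.07 down [ 0.004 -0.    -1.   ] q1,q6 [-0.06  0.06] F [-0.7 -0.8  0.5] gap 0.0723
 turn -0.01 then shift mm [ 2.  -1.7  0.3]
```

```bash
python3 -m pendant '[[0,0,0,0],[0,0,0,0]]';python3 go.py .6721 .0342 .135 -7.06;python3 -m pendant '[[0,0,0,0],[0,0,0,0],[0,0,0,0],[0,0,0,0]]' 50 20;python3 go.py .6721 .0342 .135 -7.06
```

```text
time_s: 23.22
tool_pos: [0.673, 0.0343, 0.1352]
eef_rot: [1.568, 1.57, -0.126]
contact_force: [1.0, -0.2, 0.1]
finger_gap: 0.072
t 23.23 p [0.673  0.0343 0.1352] tooly yaw -7.07 down [ 0.001 -0.    -1.   ] q1,q6 [-0.06  0.06] F [ 1.  -0.2  0.1] gap 0.072
 turn -0.01 then shift mm [ 0.2 -0.9  0.2]
time_s: 23.72
tool_pos: [0.6726, 0.0343, 0.1348]
eef_rot: [-1.189, 1.571, -2.884]
contact_force: [-2.3, 0.8, 5.5]
finger_gap: 0.0582
t 23.73 p [0.6726 0.0343 0.1348] tooly yaw -7.07 down [-0. -0. -1.] q1,q6 [-0.06  0.06] F [-2.3  0.8  5.5] gap 0.0582
 turn -0.01 then shift mm [-0.2 -0.5  0.2]
```

```bash
python3 -m pendant '[[0,-0.3,0,0],[0,0,0,0],[0,0,0,0],[0,0,0,0]]' 72; python3 -m pendant '[[-20,0,0,0],[-40,0,0,0],[-20,0,0,0],[0,-45,20,0],[0,-45,20,0],[0,0,0,0]]'; python3 go.py; python3 -c "
from dl import *
cv2.imwrite('pics/s14.png',arm.snapshot('scene'));cv2.imwrite('pics/t14.png',arm.snapshot('top'));loc('s14',[(349,294),(367.8,289),(387,284),(405,278)])"
```

```text
time_s: 24.22
tool_pos: [0.6725, 0.0343, 0.1344]
eef_rot: [0.076, 1.571, -1.619]
contact_force: [-0.0, 0.3, -0.9]
finger_gap: 0.0721
time_s: 24.98
tool_pos: [0.575, 0.0053, 0.2146]
eef_rot: [-1.462, 1.568, 3.126]
contact_force: [0.3, 0.6, 0.3]
finger_gap: 0.0719
t 24.98 p [0.575  0.0053 0.2146] tooly yaw -7.13 down [-0.003  0.    -1.   ] q1,q6 [-0.12  0.  ] F [0.3 0.6 0.3] gap 0.0719
s14 [349.65 295.83] shelf xy mm [35.6 37.1]
s14 [368.   288.96] shelf xy mm [33.4 81.5]
s14 [387.1  283.84] shelf xy mm [ 36.1 126.1]
s14 [404.99 277.46] shelf xy mm [ 34.7 170.5]
```

Run:
```python
from h import *
s=cv2.imread('pics/s14.png');t=cv2.imread('pics/t14.png')
a=crop(s,328,228,90,88,6);b=crop(t,260,172,42,88,6)
cv2.imwrite('pics/e14.png',np.hstack([a,b]))
```

```text
(no output)
```

View pics/e14.png

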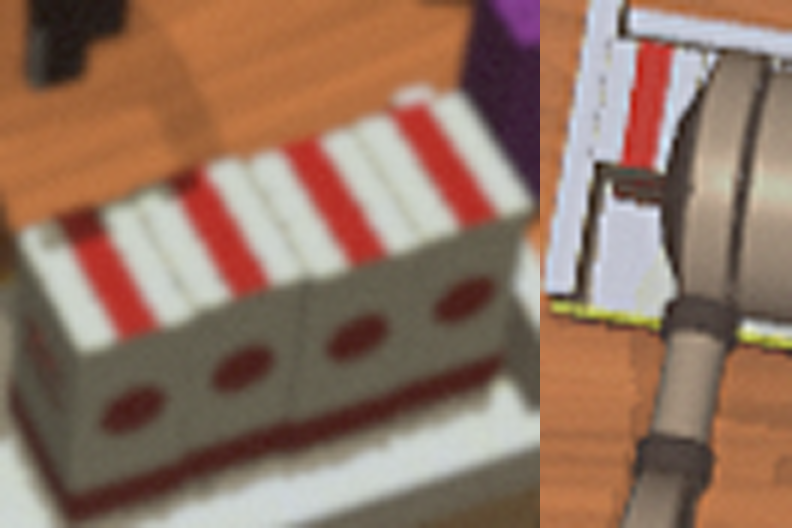

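The row of four is in line and closed, tops running from (50,240) to (500,150) with the bottom edges along one line. Squeezing at the target did not shift the third carton, so its depth is good to about 1-2 mm. Now the tag: triangulating its top edge.

```bash
python3 - <<'E'
from h import *
k=6.65
P={"-y":((324,201),(389,95)),"+y":((153,132),(619,73))}
out=[]
for n,(a,b) in P.items():
    ut=np.array(a)/k+[399.5,261.5];us=(np.array(b)-[366,0])/k+[144.5,241.5]
    s=least_squares(lambda X:np.r_[proj("top",X)[0]-ut,proj("scene",X)[0]-us],[.42,-.32,.16]);print(n,s.x.round(4),s.fun.round(2));out.append(s.x)
d=out[1]-out[0];print("len",np.linalg.norm(d),"yaw",np.degrees(np.arctan2(-d[0],d[1])),"mid",(out[0]+out[1])/2)
E
python3 go.py .4247 -.3199 .215 -21
```

```text
-y [ 0.4122 -0.3538  0.1662] [-0.48 -0.2  -0.42 -0.04]
+y [ 0.4382 -0.284   0.1649] [-0.29 -0.13 -0.25 -0.01]
len 0.07455422201569707 yaw -20.423313852940332 mid [ 0.42515745 -0.31889295  0.16551111]
t 25.07 p [0.5788 0.0056 0.2154] tooly yaw -7.1 down [ 0.002 -0.    -1.   ] q1,q6 [-0.12  0.  ] F [ 0.6 -0.1 -0.1] gap 0.072
 turn 13.9 then shift mm [ 1.000e-01 -2.720e+01  3.591e+02]
```

```bash
python3 -m pendant '[[0,-45,0,6.65],[0,-35,0,6.65],[0,0,60,0],[0,0,60,0],[0,0,60,0],[0,15,60,0],[0,20,60,0],[0,18,55,0]]' 40; python3 -m pendant '[[0,0,0,0],[0,0,0,0],[0,0,0,0]]';python3 go.py .4252 -.3190 .19 -20.4
```

```text
time_s: 26.08
tool_pos: [0.4268, -0.3342, 0.215]
eef_rot: [1.216, 1.568, -0.71]
contact_force: [0.7, 0.8, 0.3]
finger_gap: 0.04
time_s: 26.45
tool_pos: [0.4264, -0.3298, 0.2147]
eef_rot: [2.304, 1.571, 0.38]
contact_force: [0.2, -1.3, -0.3]
finger_gap: 0.0398
t 26.45 p [ 0.4264 -0.3298  0.2147] tooly yaw -20.27 down [ 0.  0. -1.] q1,q6 [-0.8  -0.45] F [ 0.2 -1.3 -0.3] gap 0.0398
 turn 0.13 then shift mm [24.7 -4.9 -9.7]
```

```bash
python3 -m pendant '[[0,-4.8,-9.7,0],[0,0,0,0],[37,0,0,0],[37,0,0,0],[0,0,0,0],[0,0,0,0],[0,0,0,0]]';python3 go.py .4252 -.3190 .138 -20.4
```

```text
time_s: 27.32
tool_pos: [0.4254, -0.3208, 0.1423]
eef_rot: [1.117, 1.568, -0.809]
contact_force: [-0.2, -0.1, 0.8]
finger_gap: 0.0401
t 27.32 p [ 0.4254 -0.3208  0.1423] tooly yaw -20.36 down [ 0.002 -0.002 -1.   ] q1,q6 [-0.79 -0.43] F [-0.2 -0.1  0.8] gap 0.0401
 turn 0.04 then shift mm [ 4.3 -0.8 -1.7]
```

```bash
python3 -m pendant '[[3,-0.5,-1,0],[0,0,0,0],[0,0,0,0],[0,0,0,0]]';python3 go.py .4252 -.3190 .138 -20.4; python3 -m pendant '[[0,0,0,0],[0,0,0,0],[0,0,0,0],[0,0,0,0],[0,0,0,0],[0,0,0,0]]' 0 50;python3 go.py .4252 -.3190 .138 -20.4
```

```text
time_s: 27.82
tool_pos: [0.4245, -0.3191, 0.1377]
eef_rot: [0.971, 1.571, -0.955]
contact_force: [0.4, -0.3, 0.3]
finger_gap: 0.0402
t 27.82 p [ 0.4245 -0.3191  0.1377] tooly yaw -20.37 down [ 0. -0. -1.] q1,q6 [-0.79 -0.43] F [ 0.4 -0.3  0.3] gap 0.0402
 turn 0.03 then shift mm [-0.3  0.6 -0.4]
time_s: 28.58
tool_pos: [0.4246, -0.3192, 0.1377]
eef_rot: [0.979, 1.57, -0.947]
contact_force: [1.3, 0.4, 1.4]
finger_gap: 0.0048
t 28.57 p [ 0.4246 -0.3192  0.1377] tooly yaw -20.37 down [ 0. -0. -1.] q1,q6 [-0.79 -0.43] F [1.3 0.4 1.4] gap 0.0048
 turn 0.03 then shift mm [-0.3  0.5 -0.4]
```

```bash
python3 -m pendant '[[-10,0,0,0],[-30,0,0,0],[-40,0,0,0],[-35,0,0,0],[0,0,0,0],[0,0,0,0],[0,0,0,0]]';python3 go.py .5313 -.1751 .252 -7.06
python3 - <<'E'
from h import *
s=arm.snapshot("scene");cv2.imwrite("pics/s15.png",s)
# yellow mask extents
h=cv2.cvtColor(s,cv2.COLOR_BGR2HSV);m=cv2.inRange(h,(20,120,60),(35,255,255));m[:, :120]=0;m[:,230:]=0;m[320:]=0
ys,xs=np.nonzero(m);print(len(ys),xs.min(),xs.max(),ys.min(),ys.max())
M=np.array
import go
from scipy.spatial.transform import Rotation as Ro
p=arm.observe()["tool_pos"];a=np.radians(-20.4);n=np.array([-np.sin(a),np.cos(a),0])
print("pred corners",[proj("scene",p+n*w+[0,0,h])[0].round(1).tolist() for w in(-.038,.038) for h in(.028,-.132)])
E
```

```text
time_s: 29.45
tool_pos: [0.424, -0.3186, 0.2513]
eef_rot: [-1.974, 1.568, 2.382]
contact_force: [0.3, 0.3, -1.2]
finger_gap: 0.0053
t 29.45 p [ 0.424  -0.3186  0.2513] tooly yaw -20.37 down [-0.002  0.002 -1.   ] q1,q6 [-0.79 -0.43] F [ 0.3  0.3 -1.2] gap 0.0053
 turn -13.31 then shift mm [  -0.6   88.9 -155.6]
873 140 229 216 305
pred corners [[136.0, 219.6], [151.3, 268.9], [173.9, 215.8], [185.7, 265.2]]
```

```bash
python3 - <<'E'
from h import *
s=cv2.imread("pics/s15.png");h=cv2.cvtColor(s,cv2.COLOR_BGR2HSV);m=cv2.inRange(h,(21,130,50),(35,255,255))
n,l,st,c=cv2.connectedComponentsWithStats(m)
for i in range(1,n):
    if st[i,4]>60: print(st[i],c[i].round(1))
i=[i for i in range(1,n) if st[i,0]<200 and 200<st[i,1]<300 and st[i,4]>60]
for k in i: print(cv2.approxPolyDP(max(cv2.findContours((l==k).astype(np.uint8),0,2)[0],key=len),2.5,True)[:,0].tolist())
E
python3 -m pendant '[[0,0,0,-6.65],[0,0,0,-6.66],[0,20,-50,0],[0,30,-50,0],[0,38,-55,0],[0,0,0,0],[0,0,0,0],[0,0,0,0]]';python3 go.py .5313 -.1751 .252 -7.06
```

```text
[ 313  377   35   53 1180] [330.1 402.5]
[202 428  53  40 719] [221.4 447.9]
time_s: 30.5
tool_pos: [0.5272, -0.1803, 0.2523]
eef_rot: [-1.493, 1.57, 3.094]
contact_force: [-0.7, -0.0, -1.2]
finger_gap: 0.0049
t 30.5 p [ 0.5272 -0.1803  0.2523] tooly yaw -7.15 down [-0.001  0.    -1.   ] q1,q6 [-0.47 -0.34] F [-0.7 -0.  -1.2] gap 0.0049
 turn -0.09 then shift mm [ 0.3  3.4 -5.7]
```

```bash
python3 -m pendant '[[0,3,-5.5,0],[0,0,0,0],[0,20,0,0],[0,20,0,0],[0,20,0,0],[0,0,0,0],[0,0,0,0]]';python3 go.py .6206 -.1862 .252 -7.06
python3 - <<'E'
from h import *
s=arm.snapshot("scene");t=arm.snapshot("top");cv2.imwrite("pics/s16.png",s);cv2.imwrite("pics/t16.png",t)
cv2.imwrite("pics/e16.png",np.hstack([crop(s,200,200,90,120,5),cv2.copyMakeBorder(crop(t,365,160,68,100,5),0,100,0,0,0)]))
E
```

```text
time_s: 31.38
tool_pos: [0.5905, -0.1816, 0.2524]
eef_rot: [-1.593, 1.57, 2.996]
contact_force: [-0.6, -0.4, -1.1]
finger_gap: 0.0053
t 31.38 p [ 0.5905 -0.1816  0.2524] tooly yaw -7.07 down [-0.001  0.    -1.   ] q1,q6 [-0.42 -0.3 ] F [-0.6 -0.4 -1.1] gap 0.0053
 turn -0.01 then shift mm [ 0.4 30.4  0.9]
```

View pics/e16.png

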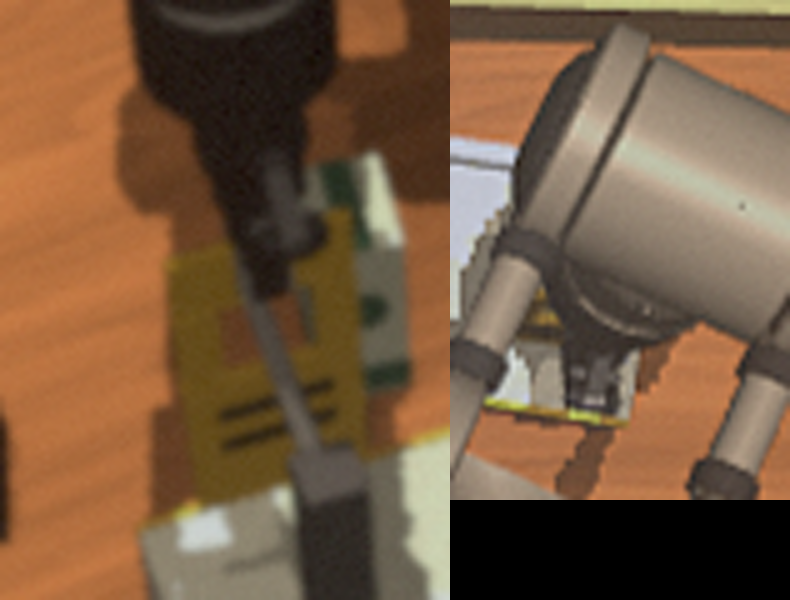

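Run:
```python
from h import *
s=cv2.imread("pics/s16.png");S=np.load("R.npy",allow_pickle=True).item()["S"]
p=arm.observe()["tool_pos"];a=np.radians(-7.07);n=np.array([-np.sin(a),np.cos(a),0])
f=lambda X:((proj("scene",X)[0]-[200,200]+.5)*5).round(0).tolist()
print("tag corners",[f(p+n*w+[0,0,h]) for w in(-.038,.038) for h in(.028,-.132)])
print("hole corners",[f(p+n*w+[0,0,h]) for w in(-.02,.02) for h in(-.006,-.05)],"TCP",f(p))
print("peg",[f(tf(S,[[x,-.15,.2205+(-.0125-x)*.176]])) for x in(.027,-.0125,-.0404,-.0595)])
for x in np.arange(.02,-.08,-.005):
    u=proj("scene",tf(S,[[x,-.15,.2205+(-.0125-x)*.176]]))[0]+[1,0]; i=u.round().astype(int); print(round(x,3),i,s[i[1],i[0]-1:i[0]+3].tolist())
```

```text
tag corners [[161.0, 266.0], [196.0, 509.0], [347.0, 212.0], [365.0, 456.0]]
hole corners [[213.0, 309.0], [222.0, 378.0], [309.0, 281.0], [315.0, 350.0]] TCP [260.0, 285.0]
peg [[318.0, 473.0], [285.0, 388.0], [263.0, 329.0], [248.0, 290.0]]
0.02 [263 291] [[74, 84, 92], [77, 83, 93], [73, 81, 88], [73, 80, 90]]
0.015 [262 289] [[79, 89, 98], [77, 86, 93], [73, 83, 89], [57, 68, 77]]
0.01 [261 287] [[83, 94, 104], [88, 98, 108], [79, 88, 97], [65, 78, 90]]
0.005 [260 284] [[82, 93, 101], [86, 96, 103], [74, 83, 92], [61, 72, 79]]
-0.0 [260 282] [[85, 94, 103], [71, 82, 90], [57, 69, 79], [37, 57, 71]]
-0.005 [259 280] [[79, 90, 98], [72, 82, 91], [56, 67, 78], [41, 62, 77]]
-0.01 [258 278] [[76, 86, 94], [68, 77, 85], [59, 67, 74], [40, 51, 59]]
-0.015 [257 276] [[64, 72, 81], [64, 71, 81], [60, 70, 79], [45, 63, 74]]
-0.02 [256 274] [[62, 73, 81], [61, 70, 78], [57, 66, 76], [48, 66, 80]]
-0.025 [256 272] [[60, 68, 76], [60, 69, 77], [50, 65, 77], [42, 71, 88]]
-0.03 [255 270] [[63, 73, 80], [60, 69, 77], [56, 68, 79], [46, 68, 89]]
-0.035 [254 268] [[62, 72, 82], [61, 69, 77], [59, 68, 76], [49, 63, 80]]
-0.04 [253 266] [[63, 72, 80], [62, 71, 79], [61, 69, 79], [54, 67, 82]]
-0.045 [252 263] [[61, 70, 79], [60, 69, 78], [55, 65, 74], [50, 61, 79]]
-0.05 [252 261] [[59, 68, 75], [56, 65, 73], [48, 61, 75], [44, 62, 87]]
-0.055 [251 259] [[47, 52, 61], [32, 39, 48], [30, 36, 45], [25, 36, 49]]
-0.06 [250 257] [[51, 59, 66], [38, 44, 52], [21, 28, 38], [18, 27, 36]]
-0.065 [249 255] [[49, 62, 70], [47, 55, 63], [34, 41, 50], [20, 27, 37]]
-0.07 [248 253] [[43, 61, 76], [43, 51, 59], [34, 37, 47], [20, 26, 35]]
-0.075 [248 251] [[38, 55, 68], [34, 44, 52], [24, 33, 44], [18, 26, 36]]
```

The tag and hole corners match the prediction within about 2 px. At the tag's plane the peg passes through (263,329) against a hole centre of (264,330), with no contact force, so the peg is in the hole. On to mid-peg, then lower.

```bash
python3 -m pendant '[[2,14,0,0],[2,14,0,0],[0,0,0,0],[0,0,0,0]]';python3 go.py .6206 -.1862 .232 -7.06; python3 -m pendant '[[6,0,0,0],[5,0,0,0],[0,0,0,0],[0,0,0,0]]';python3 go.py .6206 -.1862 .232 -7.06
```

```text
time_s: 31.98
tool_pos: [0.6183, -0.185, 0.2487]
eef_rot: [-1.347, 1.57, -3.041]
contact_force: [0.4, 0.4, -1.1]
finger_gap: 0.005
t 31.98 p [ 0.6183 -0.185   0.2487] tooly yaw -7.07 down [-0. -0. -1.] q1,q6 [-0.41 -0.29] F [ 0.4  0.4 -1.1] gap 0.005
 turn -0.01 then shift mm [16.7  2.4  0.9]
time_s: 32.48
tool_pos: [0.6189, -0.1851, 0.2377]
eef_rot: [0.661, 1.571, -1.033]
contact_force: [0.4, 0.3, -1.1]
finger_gap: 0.0049
t 32.48 p [ 0.6189 -0.1851  0.2377] tooly yaw -7.06 down [ 0. -0. -1.] q1,q6 [-0.41 -0.29] F [ 0.4  0.3 -1.1] gap 0.0049
 turn 0.0 then shift mm [5.7 1.8 0.9]
```

```bash
for i in 1 2 3; do python3 -m pendant '[[1.7,0,0,0],[0,0,0,0]]' >/dev/null;python3 go.py; done
```

```text
t 32.73 p [ 0.6189 -0.185   0.2358] tooly yaw -7.06 down [-0. -0. -1.] q1,q6 [-0.41 -0.29] F [ 0.1 -0.2 -0.8] gap 0.0051
t 32.98 p [ 0.6189 -0.185   0.234 ] tooly yaw -7.06 down [-0.  0. -1.] q1,q6 [-0.41 -0.29] F [-0.5 -0.3 -0.8] gap 0.0049
t 33.23 p [ 0.6189 -0.185   0.2323] tooly yaw -7.06 down [-0.  0. -1.] q1,q6 [-0.41 -0.29] F [-0.   0.2 -0.9] gap 0.0051
```

```bash
for i in 1 2 3 4; do python3 -m pendant '[[0.7,0,0,0],[0,0,0,0]]' >/dev/null;python3 go.py|cut -c1-40,100-; done
```

```text
t 33.48 p [ 0.6189 -0.1851  0.2318] tool 0.6 -0.9] gap 0.0048
t 33.73 p [ 0.619  -0.1851  0.2314] tool 0.3  0.6] gap 0.005
t 33.98 p [ 0.6191 -0.1851  0.2312] tool F [-1.8  0.6  4.8] gap 0.0051
t 34.23 p [ 0.6191 -0.1851  0.2311] tool F [-1.9  0.7  8.1] gap 0.0051
```

Contact came exactly at the predicted height (Fz up to 8 N at z 0.231). Unloading, opening and lifting off.

```bash
python3 -m pendant '[[-1.8,0,0,0],[0,0,0,0]]';python3 -m pendant '[[0,0,0,0],[0,0,0,0],[0,0,0,0],[0,0,0,0]]' 22; python3 go.py; python3 -m pendant '[[-5,0,0,0],[-15,0,0,0],[-40,0,0,0],[-40,0,0,0],[0,0,0,0]]'; python3 -m pendant '[[0,-60,0,0],[0,-60,0,0],[0,-60,0,0],[0,-20,0,0],[0,0,0,0],[0,0,0,0],[0,0,0,0]]';python3 - <<'E'
from dl import *
s=arm.snapshot("scene");t=arm.snapshot("top");cv2.imwrite("pics/s17.png",s);cv2.imwrite("pics/t17.png",t)
loc('s17',[(349,294),(367.8,289),(387,284),(405,278)])
S=np.load("R.npy",allow_pickle=True).item()["S"]
# yellow pixels, template: compare with first picture
d=cv2.absdiff(s,cv2.imread("pics/scene0.png")).max(2)
# predicted hung tag: hole top on peg; find best x along peg and swing by yellow mask overlap
b,g,r=[s[...,i].astype(int) for i in range(3)]
m=((g-b>25)&(r-b>35)&(abs(r-g)<38)&(g*1.0/np.maximum(r,1)>.74)).astype(np.uint8)
m[:200]=0;m[330:]=0;m[:,:200]=0;m[:,290:]=0
n,l,st,c=cv2.connectedComponentsWithStats(m)
print([(st[i].tolist(),c[i].round(1).tolist()) for i in range(1,n) if st[i,4]>25])
for x in(-.0125,.0,.02):
    z=.2205+(-.0125-x)*.176+.005+.034
    P=[tf(S,[[x,-.15+w,z+h]])[0] for w,h in((-.038,0),(.038,0),(.038,-.16),(-.038,-.16))]
    print(x,[proj("scene",q)[0].round(1).tolist() for q in P])
E
python3 go.py
```

```text
time_s: 34.48
tool_pos: [0.619, -0.1851, 0.2313]
eef_rot: [-1.054, 1.571, -2.748]
contact_force: [-1.0, -0.0, 2.0]
finger_gap: 0.0056
time_s: 34.98
tool_pos: [0.619, -0.185, 0.2314]
eef_rot: [-0.534, 1.571, -2.228]
contact_force: [-0.1, -0.5, -1.0]
finger_gap: 0.0219
t 34.98 p [ 0.619  -0.185   0.2314] tooly yaw -7.06 down [-0. -0. -1.] q1,q6 [-0.41 -0.29] F [-0.1 -0.5 -1. ] gap 0.0219
time_s: 35.6
tool_pos: [0.6201, -0.1854, 0.3369]
eef_rot: [1.276, 1.561, -0.418]
contact_force: [-0.2, 0.4, -0.3]
finger_gap: 0.0222
time_s: 36.48
tool_pos: [0.4213, -0.1606, 0.3311]
eef_rot: [-1.98, 1.57, 2.609]
contact_force: [0.6, 0.2, 0.8]
finger_gap: 0.0221
s17 [349.52 295.86] shelf xy mm [35.6 36.8]
s17 [368.   288.92] shelf xy mm [33.3 81.5]
s17 [387.09 283.8 ] shelf xy mm [ 36.  126.1]
s17 [405.03 277.4 ] shelf xy mm [ 34.6 170.6]
[([260, 231, 21, 19, 52], [274.0, 237.0]), ([227, 258, 63, 57, 1169], [256.2, 283.3])]
-0.0125 [[236.5, 270.3], [273.7, 259.2], [276.8, 306.5], [243.1, 317.2]]
0.0 [[238.5, 275.7], [275.9, 264.5], [278.8, 311.5], [245.0, 322.4]]
0.02 [[241.7, 284.6], [279.4, 273.1], [282.0, 319.7], [248.0, 330.8]]
t 36.58 p [ 0.4211 -0.1605  0.331 ] tooly yaw -7.03 down [-0.001  0.    -1.   ] q1,q6 [-0.53 -0.41] F [-0.6 -0.3 -0.1] gap 0.022
```

```bash
python3 -m pendant '[[0,-30,0,0],[0,0,0,0],[0,0,0,0],[0,0,0,0],[0,0,0,0],[0,0,0,0]]' >/dev/null
python3 - <<'E'
from h import *
s=arm.snapshot("scene");cv2.imwrite("pics/s18.png",s);o=cv2.imread("pics/s17.png");s0=cv2.imread("pics/scene0.png")
print("tag region change s17->s18",cv2.absdiff(s,o)[262:320,236:280].mean().round(1))
for y in range(254,322,4):
    print(y,''.join('Y' if (r-b>28 and g-b>18 and r-g<32) else 'g' if abs(r-b)<25 else '.' for b,g,r in s[y,230:285:1].astype(int)))
for n,(x,y,w,h) in {"green":(255,228,30,52),"jar":(392,185,26,45),"bottle":(472,198,34,50),"mug":(142,335,48,60),"stand":(150,282,52,30)}.items():
    print(n,cv2.absdiff(s,s0)[y:y+h,x:x+w].mean().round(1))
E
```

```text
tag region change s17->s18 3.5
254 ......................YY.Y..YY.gggggggggggggggggggY....
258 ..........................Y...Ygggggggggg.YYYY.gggY....
262 ..........................Y...YYYYYYYYYYYYYYYYYggg.Y...
266 .................YYYYYYYYYYYYYYYYYYYYYYYYYYYYYYggg.Y...
270 .......YYYYYYYYYYYYYYYYYYYYYYYYYYYYYYYYYYYYYYYY.gg.Y...
274 ........YYYYYYYYYYYYYYYYYYYYYYYYYYYYYYYYYYYYYYYgggg....
278 .........YYYYYYYYYYYYYYYYY.gg.Y...Yg.YYYYYYYYYYY.Y.....
282 .........YYYYYYYYYY............Y.....YYYYYYYY..........
286 .........YYYYYYYYYYY........Y...YYYYYYYYYYYYY..........
290 .........YYYYYYYYYYYYYYYYYYYY.gggggggggg.YYYYYYYYYYgggg
294 ...........YYYYYYYYYYYYYYYY.gggggggggggggg.YY.ggggggggg
298 ............YYYYYYYY.YYYYYYYYgggggggggggggg.Y.ggggggggg
302 .....YYYYYYYYYYYYYYYYYYY.YYYYgggggggggggggggY.ggggggggg
306 ggggggggggggYYYYYYYYYYYYYYYYY.ggggggggggggggggggggggggg
310 gggggggggggg.YYYYYYYYYYYYYYYYgggggggggggggggggggggggggg
314 gggggggggggggYYYgggggggggg..ggggggggggggggggggg.YY.....
318 Ygggggggggggggggggggggggggggggggggggggggggggggggggggggg
green 17.2
jar 1.8
bottle 1.8
mug 1.9
stand 7.2
```

Run:
```python
from h import *
s=arm.snapshot("top");o=cv2.imread("pics/top0.png")
def g(i,x0,x1,y0,y1):
    c=i[y0:y1,x0:x1].astype(int);ys,xs=np.nonzero((c[...,1]-c[...,2]>15));return len(xs),xs.mean()+x0 if len(xs) else 0,ys.mean()+y0 if len(ys) else 0
print(g(o,335,365,255,295),g(s,335,365,255,295))
s2=cv2.imread("pics/s18.png");o2=cv2.imread("pics/scene0.png");print(g(o2,255,290,228,282),g(s2,255,290,228,258),g(o2,255,290,228,258))
```

```text
(110, np.float64(349.41818181818184), np.float64(274.77272727272725)) (105, np.float64(349.37142857142857), np.float64(274.3619047619048))
(117, np.float64(268.7692307692308), np.float64(241.24786324786325)) (108, np.float64(268.8703703703704), np.float64(241.4537037037037)) (117, np.float64(268.7692307692308), np.float64(241.24786324786325))
```

The green carton has not moved. Handing in.

```bash
python3 -c "
from cell import arm
print(arm.job_done(), arm.observe()['time_s'])"
```

```text
the job is handed in; nothing more can be done
the job is handed in; nothing more can be done
```

I stood both red cartons on the shelf as third and fourth of the row. I then took the tag from its stand and hung it on the peg. The job was handed in at about 38 s, with the gripper open and clear.

**Row:** The dot spacings along the row are about 44.5 mm, so the cartons practically touch. Depths read 34.6, 36.0, 33.3 and 35.6 mm from first to fourth.
- **Third carton:** it reads about 2.5 mm in front of the second. A corrective squeeze did not change that reading, although the last picture of the row showed its front edges very nearly in line.
- **Second carton:** I moved it about 4 mm towards the first while closing the row, which closed a small gap that had been between them.

**Tag:** Lowering it met the peg at the predicted height. After release, pixel checks put it at the hanging position I had calculated, and it stayed there. I had used all 12 picture views by then, so I did not look at the final hang directly.

**Bystanders:** The jar, mug and bottle pictures are unchanged. The green carton's scene difference was high because the tag overlaps it there, but its own position is unchanged in both views.

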